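# Change the serving board on show at a gift-shop counter

## Robot

A 6-joint arm with a two-finger parallel gripper is mounted at the origin on the work surface. World frame = base frame: x ahead of the robot, y to its left, z up, the work surface at z = 0. Lengths are in mm, angles in rad, forces in N, time in s.
With the tool pointing down it reaches from about 325 to 925 mm from the base axis. Payload 3.1 kg.
Tool frame: the origin (TCP) lies at the very end of the fingers, on their centre line; the grasp point (between the pads) lies tcp_to_grasp behind it (tcp_to_grasp is the distance from the TCP to the grasp point, in mm); z points along the fingers, y is the line along which they close (so a half turn about z gives the same grasp; the last joint's range is limited). The gripper opens to 85 mm and grips with 20 to 120 N. Pads are 22 mm wide; open, the fingers measure 114 mm over their backs; the gripper's body (76 mm by 85 mm) begins 54 mm behind the grasp point. The pads swing forward as they close: fully open they stand 13 mm farther back than shut.
Start: joints at [-1.3, 0.217, 1.613, -0, 1.311, -0.112], TCP at [233.471, -579.768, 231.3] pointing down, gripper open.
Joint ranges: [-2.75, 2.75], [-0.78, 2.1], [0.31, 2.55], [-1.13, 4.27], [0.13, 2.63], [-2.58, 2.58]. Speed limits (rad/s): [2.79, 2.79, 3.14, 3.14, 3.14, 3.14].

## Interface

Orientations are given as a unit quaternion [w, x, y, z].
In Python, from workcell import * gives the robot as it stands.
- The arm moves only by the tool apply_moves, never from a script. Its argument "increments" is a list of rows, each an object with "slide": the shift along the tool's x, y, z in mm, a list of three; "dr": the turn, a rotation vector about the tool's x, y, z in degrees, a list of three; "gripper": the finger opening in mm, from 0 to 85.4. A call has exactly 8 rows; each row is the pose to reach, as a shift and turn from the pose commanded when the call began, along the tool's axes at that moment; what a row does not reach only later rows make up. A row lasts 1/8 s, in which the tool goes at most 62.5 mm and 10.7 degrees, less where a joint would pass 70% of its speed; a pose out of reach is approached as far as the arm can. A call with a gripper value outside its range is refused whole. The fingers move at their own pace and stop on an object; "squeeze" is the grip in N (left out, the last holds). Time passes only in rows, so rows that repeat a pose let the fingers close, or fill a call up. It gives the time, the measured TCP pose, the force, the opening and the grip force at its end, in the units of the state.
- read_state(): the state, without advancing time (a new reading comes with each control period).
- read_camera(name): name is "scene" or "side" or "wrist"; returns (picture, depth): 420x560x3 uint8, blue, green, red; 420x560 float32, mm along the optical axis (not along the pixel's ray), 0 where there is no reading.
- camera_info(name): a dict with "fov_y" (degrees; the focal length in pixels is half the picture's height over the tangent of half this angle, whatever the lens; pixels are square), "cx", "cy" (the principal point, pixels), "R" (3x3) and "t" (3): a world point X has camera coordinates R X + t; the wrist camera has in their place "tool_from_camera" (4x4, takes a point from camera to tool coordinates, whose origin is the TCP and whose axes are the flange's). Camera axes: x right, y down, z forward; pixel columns grow to the right and rows downward; lengths in mm; the calibration is good to about 2 mm. A picture is of the moment at which its call begins: read the wrist's pose just before it. camera_info takes no time and is no camera call.
- job_done(): hands the job in; it is judged then, once.
The state is a dict: "time_s": time; "joint_pos": joint angles; "joint_velocities": joint speeds; "tau": joint torques, N m; "eef_pos": TCP position; "ee_rot": TCP orientation; "wrist_force": force on the tool from outside, world axes, zero at the start; "wrist_torque": the same for the moment, N m; "opening": finger opening in mm; "grip_force": force on a finger pad.
Only numpy, scipy, OpenCV 4.12 (cv2) and the standard library are available. Lean on these libraries where they do the work, as an engineer would, in place of code of your own. Each camera call takes 0.05 s, during which the arm holds its last target. There are 200 camera calls.

## Task

Change the board on show: take the red-handled board off the easel and lean it back with the others against the pegboard of the rack, handle up and feet on the rack's base; then draw the blue-handled board out of the leaning stack without lifting or toppling its neighbours, and stand it centred and square on the easel's ledges, handle up, leaning back. Set both boards down gently, lay none of them flat, and leave everything else where it stands.

Things in the scene. Friction and masses are not known exactly. Their poses are not given: they have to be found in the camera images.
- rack: Fixed display rack: wooden base 310 mm wide (its y), 130 deep (its x), 12 thick, with an upright white pegboard back on the robot's side, top edge 127 above the counter, front face at x = -53. A lip 10 high on the far edge, inner face x = 57. Origin: centre of the base's underside, on the counter; x points from pegboard over the base, away from the robot; z up. Rack and easel swap sides between starts.
- rack_stack (a point): Point on top of the rack's base (12 mm above the counter), below the foot of the rearmost leaning board at its centre line; axes as the rack. Three boards lean here towards the robot, 0.227 rad off upright, flat on each other, feet 14.7 mm apart along x, necks side-stepped at y = -66, 0, 66 mm, colours in any order along x and along y. A fourth fits in front of them, as far as the lip (76 mm from this point).
- easel: Fixed dark wooden plate easel, 94 mm wide. Two ledges, 14 wide, at y = -40 and 40, top 30 above the counter, from x = 0 out to lips at x = 26 (inner face), 12 high above the ledges. At the ledges' rear end two uprights lean back towards the robot, 0.279 rad off upright, 110 long. Origin on the counter below the ledges' rear end, midway between them; x towards the lips, away from the robot, y along its width, z up.
- easel_seat (a point): Point at the top face and rear end of the easel's ledges (30 mm above the counter), midway between them; axes as the easel. A board stands on the ledges behind the lips and leans back on the uprights: the middle of a seated board is about 18 mm nearer the robot (-x) than this point and 88 mm above it.
- red_board_mid (a point): Oak serving board, neck and top 32 mm of the blade painted red. Blade 150 wide x 125 tall; neck (handle) 26 wide x 55 long up from the middle of its top edge; 180 tall overall, 14 thick, 0.13-0.27 kg; all four boards alike. Point: the board's middle, 90 above its foot; the neck's middle is 62 above it along z. Axes: z up to the neck, y along the width, x out of the face away from the robot. At the start it stands on the easel, leaning 16 degrees.
- blue_board_mid (a point): Oak serving board, neck and top 32 mm of the blade painted blue. Blade 150 wide x 125 tall; neck (handle) 26 wide x 55 long up from the middle of its top edge; 180 tall overall, 14 thick, 0.13-0.27 kg; all four boards alike. Point: the board's middle, 90 above its foot; the neck's middle is 62 above it along z. Axes: z up to the neck, y along the width, x out of the face away from the robot. At the start it leans in the rack.
- yellow_board_mid (a point): Oak serving board, neck and top 32 mm of the blade painted yellow. Blade 150 wide x 125 tall; neck (handle) 26 wide x 55 long up from the middle of its top edge; 180 tall overall, 14 thick, 0.13-0.27 kg; all four boards alike. Point: the board's middle, 90 above its foot; the neck's middle is 62 above it along z. Axes: z up to the neck, y along the width, x out of the face away from the robot. It leans in the rack and stays there.
- green_board_mid (a point): Oak serving board, neck and top 32 mm of the blade painted green. Blade 150 wide x 125 tall; neck (handle) 26 wide x 55 long up from the middle of its top edge; 180 tall overall, 14 thick, 0.13-0.27 kg; all four boards alike. Point: the board's middle, 90 above its foot; the neck's middle is 62 above it along z. Axes: z up to the neck, y along the width, x out of the face away from the robot. It leans in the rack and stays there.
- tall_vase: Bystander, loose: blue ceramic vase 168 mm tall, 66 mm across, on the counter between rack and easel. Origin at its underside.
- mug: Bystander, loose: blue mug 85 mm tall, 76 mm across plus its handle, close beside the easel (to its +y side). Origin at its underside.
- candle_jar: Bystander, loose: amber glass candle jar with a wooden lid, 90 mm tall, 64 mm across, close beside the easel (to its -y side). Origin at its underside.
- bowl: Bystander, loose: white bowl 50 mm tall, 90 mm across, just beyond the rack's lip. Origin at its underside.
- toadstool: Bystander, loose: red and white ceramic toadstool 66 mm tall, 68 mm across, just beyond the rack's lip. Origin at its underside.
- bud_vase: Bystander, loose: green glass bud vase 95 mm tall, 60 mm across, beyond the easel. Origin at its underside.
- gift_box: Bystander, loose: small gift box 74 x 94 x 51 mm with a green ribbon, on the robot's side of the easel. Origin at its underside.
Things that resemble listed ones, but are neither listed nor needed, are in the scene too. What is shaped like the part that bears blue_board_mid but pink is not meant. What is shaped like the part that bears red_board_mid but pink is not meant.

How it is judged:
By the outcome, as a careful person would: the job done as asked, in the order asked, and still so for the second after the job is handed in, with the robot touching nothing.
It also fails if it takes over 64 s, if anything falls off the work surface, if the arm or the gripper's body presses on something with over 40 N, if the wrist force passes 120 N, or if a joint passes its speed limit or range.

## Working session

There is one attempt and no reset: what is moved stays moved. The work goes in short steps, Python scripts to look and compute and a tool call to move; the robot and the scene stay as the last step left them, time stands still between calls to the robot, and variables do not carry over. Pictures are saved under pics/ and viewed, at most 10 in all, crops included, and the job is handed in when it is done.

Besides the shell and the picture viewer there is one more tool, called after "Call:" as name([rows], argument=value, ...), one row to a line, values as JSON. apply_moves: Moves the arm, as the interface text tells. Its arguments: {"type":"object","properties":{"increments":{"type":"array","items":{"type":"object","properties":{"slide":{"type":"array","items":{"type":"number"}},"dr":{"type":"array","items":{"type":"number"}},"gripper":{"type":"number"}}}},"squeeze":{"type":"number"}},"required":["increments"]}

```bash
ls; mkdir -p pics
python3 - <<'E'
from workcell import *
import cv2, numpy as np
s=read_state();print(s)
for n in ("scene","side"):
    p,d=read_camera(n);cv2.imwrite(f"pics/{n}0.png",p);np.save(f"{n}0.npy",d);i=camera_info(n);print(n,i)
print(camera_info("wrist"))
try: print(tcp_to_grasp)
except Exception as e: print(e)
E
```

```text
pics
{'time_s': 0.0, 'joint_pos': array([-1.30020900e+00,  2.17753123e-01,  1.61494086e+00, -5.32117714e-06,
        1.31128751e+00, -1.12177865e-01]), 'joint_velocities': array([-0.00116817, -0.00024775, -0.0006042 ,  0.00153773,  0.00165579,
        0.00034152]), 'tau': array([ 1.25719227e-03, -3.96843588e+01, -3.03850186e+01, -6.79242885e-05,
        9.66804946e-03, -3.92469460e-06]), 'eef_pos': array([ 233.24176235, -578.96780425,  229.96539367]), 'ee_rot': array([-1.19047268e-03,  9.81741350e-01,  1.90216966e-01, -9.70675069e-05]), 'wrist_force': array([-0.40929956,  0.53476379, -0.21954107]), 'wrist_torque': array([-0.04179363, -0.01220208,  0.00582353]), 'grip_force': 0.0, 'opening': 85.5025644513289}
scene {'fov_y': 47.382360875850615, 'cx': 279.19911367837403, 'cy': 212.31553967849166, 'R': array([[-0.55297669,  0.83315447,  0.00839075],
       [ 0.64648444,  0.43539054, -0.62649257],
       [-0.52561834, -0.3410113 , -0.77938222]]), 't': array([ 209.64218984, -223.8010069 , 1940.67049356])}
side {'fov_y': 42.32564761260604, 'cx': 282.6788982750562, 'cy': 205.64912406463446, 'R': array([[-0.80371227, -0.59484124,  0.01450832],
       [-0.47391621,  0.62520149, -0.62010203],
       [ 0.35979163, -0.50525934, -0.78438701]]), 't': array([ 337.54493681,  235.95485241, 1327.29531795])}
{'fov_y': 70.90766505548102, 'cx': 277.8627910917628, 'cy': 212.8356898120454, 'tool_from_camera': array([[ 2.57935164e-05, -9.61231176e-01, -2.75743769e-01,
         6.99475566e+01],
       [ 9.99999470e-01,  3.08672746e-04, -9.82478640e-04,
        -1.98957903e-01],
       [ 1.02950368e-03, -2.75743598e-01,  9.61230674e-01,
        -1.42385776e+02],
       [ 0.00000000e+00,  0.00000000e+00,  0.00000000e+00,
         1.00000000e+00]])}
18.700000000000003
```

View pics/scene0.png

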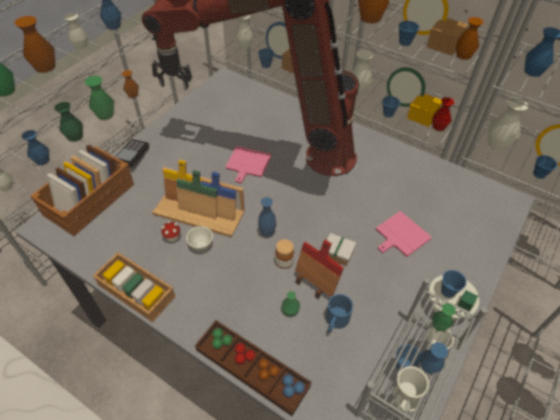

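View pics/side0.png

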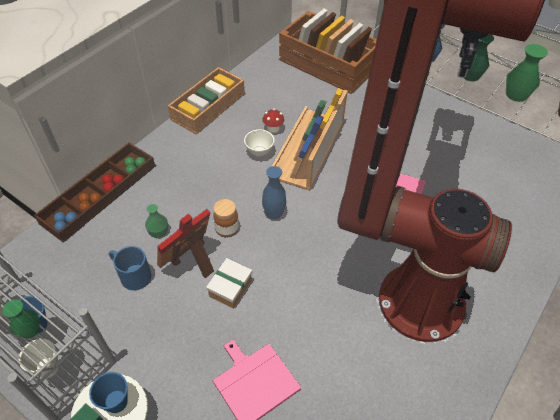

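Scene view: red board on the easel at about (320,265). In the rack the necks are yellow (182,167), green (197,178) and blue (216,179), with the vase between rack and easel at (267,217). The side view agrees. Next I take metric points from the depth.

```bash
cat > h.py <<'E'
from workcell import *
import cv2, numpy as np
from scipy.spatial.transform import Rotation as Ro
def cloud(n,d):
    i=camera_info(n);h,w=d.shape;f=h/2/np.tan(np.radians(i["fov_y"]/2))
    v,u=np.mgrid[:h,:w];c=np.stack([(u-i["cx"])*d/f,(v-i["cy"])*d/f,d],-1)
    if n=="wrist":
        s=read_state();q=s["ee_rot"];T=i["tool_from_camera"];c=c@T[:3,:3].T+T[:3,3]
        return c@Ro.from_quat(np.r_[q[1:],q[0]]).as_matrix().T+s["eef_pos"]
    return (c-i["t"])@i["R"]
def mask(p,col):
    h=cv2.cvtColor(p,cv2.COLOR_BGR2HSV);H,S,V=[h[...,k].astype(int) for k in range(3)]
    r={"red":((H<8)|(H>174))&(S>150),"yellow":(H>18)&(H<32)&(S>160),"green":(H>50)&(H<95)&(S>60),"blue":(H>100)&(H<125)&(S>90)}
    return r[col]&(V>25)
def plane(P):
    for _ in range(4):
        c=P.mean(0);n=np.linalg.svd(P-c,full_matrices=False)[2][2];e=abs((P-c)@n);P=P[e<max(3,2*np.median(e))]
    return c,n*np.sign(n[0] if abs(n[0])>.2 else n[2]),len(P)
E
python3 - <<'E'
from h import *
for n in ("scene","side"):
    p=cv2.imread(f"pics/{n}0.png");d=np.load(f"{n}0.npy");X=cloud(n,d);ok=d>0
    box={"scene":{"r":(150,155,250,235),"e":(290,235,350,300)},"side":{"r":(270,85,352,185),"e":(155,205,212,270)}}[n]
    g=X[ok&(abs(X[...,2])<6)];print(n,"table z",np.median(g[:,2]))
    for col in ("yellow","green","blue","red"):
        b=box["e" if col=="red" else "r"];m=np.zeros(d.shape,bool);m[b[1]:b[3],b[0]:b[2]]=1
        P=X[m&ok&mask(p,col)];P=P[(P[:,2]>40)&(P[:,2]<260)]
        if len(P)<15: print(col,len(P));continue
        c,nn,k=plane(P);t=P[P[:,2]>P[:,2].max()-25]
        print(col,len(P),"c",c.round(),"n",nn.round(3),"zmax",P[:,2].max().round(),"top",np.median(t,0).round(),len(t), "min",P.min(0).round(),"max",P.max(0).round())
p=cv2.imread("pics/scene0.png")
cv2.imwrite("pics/crop.png",np.hstack([cv2.resize(p[150:240,140:250],None,fx=3.6,fy=3.6,interpolation=2),cv2.resize(p[225:315,260:370],None,fx=3.6,fy=3.6,interpolation=2)]))
E
```

```text
scene table z -0.8804507476662627
yellow 304 c [ 502. -350.  140.] n [0.939 0.228 0.257] zmax 193.0 top [ 488. -336.  181.] 43 min [ 474. -407.  106.] max [ 526. -255.  193.]
green 278 c [ 510. -262.  134.] n [0.943 0.252 0.218] zmax 192.0 top [ 498. -260.  186.] 16 min [ 481. -328.  109.] max [ 534. -187.  192.]
blue 198 c [ 472. -183.  140.] n [0.954 0.234 0.188] zmax 194.0 top [ 468. -200.  186.] 24 min [ 455. -251.  111.] max [ 492. -133.  194.]
red 496 c [530. 256. 148.] n [ 0.952 -0.116  0.284] zmax 210.0 top [514. 257. 201.] 34 min [508. 183. 122.] max [545. 326. 210.]
side table z 0.46416343308104535
yellow 182 c [ 481. -312.  150.] n [0.958 0.208 0.195] zmax 193.0 top [ 479. -332.  187.] 50 min [ 467. -412.  105.] max [ 508. -260.  193.]
green 90 c [ 493. -243.  150.] n [0.95  0.213 0.229] zmax 196.0 top [ 490. -267.  189.] 29 min [ 465. -334.  127.] max [ 516. -192.  196.]
blue 262 c [ 458. -127.  159.] n [0.993 0.073 0.094] zmax 193.0 top [457. -12. 171.] 119 min [ 435. -274.  129.] max [490.  19. 193.]
red 298 c [518. 259. 161.] n [ 0.954 -0.108  0.28 ] zmax 209.0 top [505. 256. 204.] 52 min [498. 179. 139.] max [535. 328. 209.]
```

View pics/crop.png

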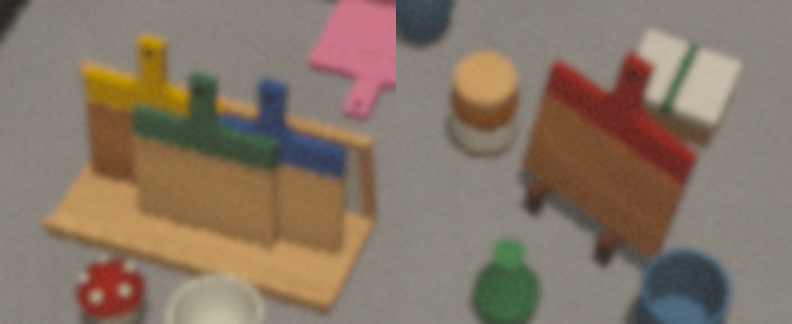

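Along the rack normal the order is yellow (rear), blue (middle), green (front), with about 14 mm steps, as specified. The red board's yaw is about -0.117 rad and its lean 0.28, also as specified. Now a move helper and a close look at red.

```bash
cat >> h.py <<'E'
def brot(yaw,lean): # board axes (x out of face, y width, z up) as columns
    return Ro.from_euler("ZY",[yaw,-lean]).as_matrix()
def tool(yaw,lean): return brot(yaw,lean)@np.diag([1,-1,-1.])
def now():
    s=read_state();q=s["ee_rot"];return s["eef_pos"],Ro.from_quat(np.r_[q[1:],q[0]]).as_matrix(),s
def go(pos,yaw,lean): # print delta in tool axes
    p,R,s=now();D=R.T@tool(yaw,lean)
    print("slide",(R.T@(np.array(pos)-p)).round(1),"dr",np.degrees(Ro.from_matrix(D).as_rotvec()).round(1),"t",round(s["time_s"],2))
def grasp(neck,yaw,lean,back=0): # TCP for grasp point at neck, backed off along board z
    return np.array(neck)+brot(yaw,lean)[:,2]*(back-18.7)
E
python3 - <<'E'
from h import *
print(brot(-.117,.28)[:,2])
go(grasp([509.5,257,178],-.117,.28,120),-.117,.28)
E
```

```text
[-0.27446629  0.03225989  0.96105544]
slide [ 544.  -685.9  -43.7] dr [-4.1 15.7 28.4] t 0.1
```

Call:
apply_moves([
  {"slide": [544,-686,-60],"dr": [-4.1,15.7,28.4],"gripper": 60},
  {"slide": [544,-686,-60],"dr": [-4.1,15.7,28.4],"gripper": 60},
  {"slide": [544,-686,-60],"dr": [-4.1,15.7,28.4],"gripper": 60},
  {"slide": [544,-686,-60],"dr": [-4.1,15.7,28.4],"gripper": 60},
  {"slide": [544,-686,-60],"dr": [-4.1,15.7,28.4],"gripper": 60},
  {"slide": [544,-686,-60],"dr": [-4.1,15.7,28.4],"gripper": 60},
  {"slide": [544,-686,-60],"dr": [-4.1,15.7,28.4],"gripper": 60},
  {"slide": [544,-686,-60],"dr": [-4.1,15.7,28.4],"gripper": 60},
], squeeze=45)

```text
time_s: 1.1
eef_pos: [374.8, -99.7, 265.5]
ee_rot: [0.009, 0.988, -0.058, 0.14]
wrist_force: [0.9, -0.8, -0.4]
opening: 60.0
grip_force: 0.0
```

Run:
```python
from h import *
print(now()[0])
go(grasp([509.5,257,178],-.117,.28,120),-.117,.28)
```

```text
[374.81841938 -99.68529572 265.48091514]
slide [  64.2 -370.     7.6] dr [ 0.1 -0.1 -0. ] t 1.1
```

Call:
apply_moves([
  {"slide": [64,-370,7],"dr": [0,0,0],"gripper": 60},
  {"slide": [64,-370,7],"dr": [0,0,0],"gripper": 60},
  {"slide": [64,-370,7],"dr": [0,0,0],"gripper": 60},
  {"slide": [64,-370,7],"dr": [0,0,0],"gripper": 60},
  {"slide": [64,-370,7],"dr": [0,0,0],"gripper": 60},
  {"slide": [64,-370,7],"dr": [0,0,0],"gripper": 60},
  {"slide": [64,-370,7],"dr": [0,0,0],"gripper": 60},
  {"slide": [64,-370,7],"dr": [0,0,0],"gripper": 60},
])

```text
time_s: 2.1
eef_pos: [480.2, 258.4, 274.8]
ee_rot: [0.01, 0.989, -0.057, 0.138]
wrist_force: [-0.5, -0.1, -0.1]
opening: 60.2
grip_force: 0.0
```

```bash
cat >> h.py <<'E'
def board(col,save=None,box=None,zmax=260,zmin=60,P=None):
    # neck/blade pose of a board from the wrist camera
    p,d=read_camera("wrist") if P is None else P;X=cloud("wrist",d)
    if save: cv2.imwrite("pics/"+save,p)
    m=(mask(p,col)&(d>120)&(d<600)).astype(np.uint8)
    m=cv2.erode(m,np.ones((5,5),np.uint8))>0
    if box: m&=(np.linalg.norm(X-np.array(box[0]),axis=-1)<box[1])
    Q=X[m&(X[...,2]>zmin)&(X[...,2]<zmax)];c,n,k=plane(Q);n=n/np.linalg.norm(n)
    e=(Q-c)@n;Q=Q[abs(e)<3]
    yaw=np.arctan2(n[1],n[0]);lean=np.arcsin(n[2]);B=brot(yaw,lean)
    L=(Q-c)@B;ztop=L[:,2].max()
    nk=L[L[:,2]>ztop-35];ym=(nk[:,1].max()+nk[:,1].min())/2;ymb=(L[:,1].max()+L[:,1].min())/2
    print(col,len(Q),"yaw %.3f lean %.3f"%(yaw,lean),"neckw %.1f bladew %.1f"%(np.ptp(nk[:,1]),np.ptp(L[:,1])),"y neck/blade %.1f %.1f"%(ym,ymb),"ztop",round(ztop,1),
      "TOP(mid-thick)",(c+B@[-7,ym,ztop]).round(1),"NECKMID",(c+B@[-7,ym,ztop-28]).round(1))
    return p,d,X
E
python3 - <<'E'
from h import *
print(now()[0])
board("red","w1.png",([505,257,170],110),zmin=115)
E
```

```text
[480.24364897 258.3869589  274.80228194]
red 1309 yaw -0.124 lean 0.289 neckw 25.6 bladew 142.8 y neck/blade 1.7 1.2 ztop 45.2 TOP(mid-thick) [503.5 256.1 205.3] NECKMID [511.4 255.1 178.5]
```

View pics/w1.png

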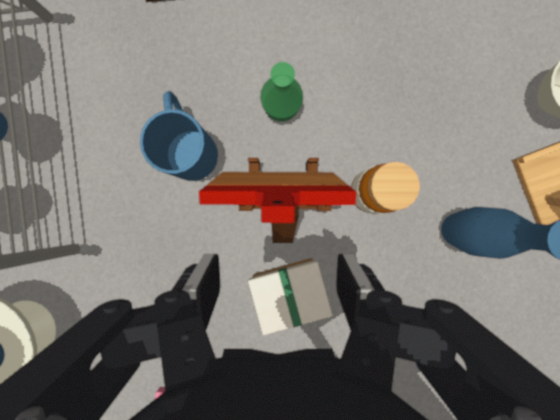

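Wrist view: red neck end at about (278,212), with yaw and height as expected. The easel lips at (254,163) and (312,163) sit slightly to the right of the board, so I'll measure the bare easel after lifting. Descend and grip.

Run:
```python
from h import *
go(grasp([510.3,255.5,180.5],-.12,.282,0),-.12,.282)
```

```text
slide [  2.8  -1.6 118. ] dr [0.1 0.2 0.2] t 2.15
```

Call:
apply_moves([
  {"slide": [3,-2,30],"dr": [0,0,0],"gripper": 60},
  {"slide": [3,-2,60],"dr": [0,0,0],"gripper": 60},
  {"slide": [3,-2,85],"dr": [0,0,0],"gripper": 60},
  {"slide": [3,-2,105],"dr": [0,0,0],"gripper": 60},
  {"slide": [3,-2,118],"dr": [0,0,0],"gripper": 60},
  {"slide": [3,-2,118],"dr": [0,0,0],"gripper": 60},
  {"slide": [3,-2,118],"dr": [0,0,0],"gripper": 40},
  {"slide": [3,-2,118],"dr": [0,0,0],"gripper": 20},
])

```text
time_s: 3.15
eef_pos: [517.1, 256.6, 164.6]
ee_rot: [0.009, 0.988, -0.057, 0.14]
wrist_force: [1.1, 3.0, -1.1]
opening: 25.2
grip_force: 47.5
```

Call:
apply_moves([
  {"slide": [0,0,0],"dr": [0,0,0],"gripper": 20},
  {"slide": [0,0,0],"dr": [0,0,0],"gripper": 20},
  {"slide": [0,0,0],"dr": [0,0,0],"gripper": 20},
  {"slide": [0,0,-5],"dr": [0,0,0],"gripper": 20},
  {"slide": [0,0,-15],"dr": [0,0,0],"gripper": 20},
  {"slide": [0,0,-30],"dr": [0,0,0],"gripper": 20},
  {"slide": [0,0,-60],"dr": [0,0,0],"gripper": 20},
  {"slide": [0,0,-95],"dr": [0,0,0],"gripper": 20},
])

```text
time_s: 4.15
eef_pos: [489.5, 259.0, 253.7]
ee_rot: [0.01, 0.989, -0.057, 0.138]
wrist_force: [2.5, 0.0, -1.8]
opening: 25.2
grip_force: 46.9
```

Run:
```python
from h import *
go([480,258,345],-.12,.282)
go([400,-280,345],.24,.227)
```

```text
slide [ 16.1   2.4 -90.3] dr [0.1 0.2 0.2] t 4.15
slide [ -0.7 546.1 -93.2] dr [  5.3  -2.9 -19.7] t 4.15
```

Call:
apply_moves([
  {"slide": [16,2,-45],"dr": [0,0,0],"gripper": 20},
  {"slide": [16,5,-88],"dr": [0,0,0],"gripper": 20},
  {"slide": [14,60,-92],"dr": [0.5,-0.3,-2],"gripper": 20},
  {"slide": [12,120,-93],"dr": [1.3,-0.7,-5],"gripper": 20},
  {"slide": [9,182,-93],"dr": [2,-1.1,-7.5],"gripper": 20},
  {"slide": [7,244,-93],"dr": [2.6,-1.4,-10],"gripper": 20},
  {"slide": [5,306,-93],"dr": [3.2,-1.8,-12],"gripper": 20},
  {"slide": [4,368,-93],"dr": [4,-2.2,-15],"gripper": 20},
])

```text
time_s: 5.15
eef_pos: [424.3, -104.0, 344.6]
ee_rot: [-0.01, 0.99, 0.078, 0.119]
wrist_force: [0.7, -0.3, -1.8]
opening: 25.4
grip_force: 47.1
```

Run:
```python
from h import *
go([400,-280,345],.24,.227)
```

```text
slide [-49.9 170.  -12.7] dr [ 1.1 -0.7 -4.6] t 5.15
```

Call:
apply_moves([
  {"slide": [-15,45,-4],"dr": [0.4,-0.2,-1.5],"gripper": 20},
  {"slide": [-30,100,-8],"dr": [0.8,-0.5,-3],"gripper": 20},
  {"slide": [-42,145,-11],"dr": [1,-0.6,-4],"gripper": 20},
  {"slide": [-50,170,-13],"dr": [1.1,-0.7,-4.6],"gripper": 20},
  {"slide": [-50,170,-13],"dr": [1.1,-0.7,-4.6],"gripper": 20},
  {"slide": [-50,170,-13],"dr": [1.1,-0.7,-4.6],"gripper": 20},
  {"slide": [-50,170,-13],"dr": [1.1,-0.7,-4.6],"gripper": 20},
  {"slide": [-50,170,-13],"dr": [1.1,-0.7,-4.6],"gripper": 20},
])

```text
time_s: 6.15
eef_pos: [401.3, -278.1, 346.7]
ee_rot: [-0.013, 0.986, 0.118, 0.114]
wrist_force: [-0.1, -0.3, -1.8]
opening: 25.3
grip_force: 47.1
```

Run:
```python
from h import *
P,R,s=now();print(P,s["wrist_force"])
p,d=read_camera("wrist");cv2.imwrite("pics/w2.png",p);np.save("w2.npy",d)
for c in ("yellow","green","blue"):
    try: board(c,None,([495,-260,160],140),zmin=110,zmax=230,P=(p,d))
    except Exception as e: print(c,e)
ps,ds=read_camera("scene");cv2.imwrite("pics/scene1.png",ps);np.save("scene1.npy",ds)
q,dq=read_camera("side");cv2.imwrite("pics/side1.png",q);np.save("side1.npy",dq)
a=cv2.resize(ps[225:315,270:360],(396,396),interpolation=2);b=cv2.resize(q[190:290,145:245],(396,396),interpolation=2)
cv2.imwrite("pics/easel.png",np.hstack([a,b]))
```

```text
[ 401.2821222  -278.12960744  346.74116278] [-0.11746911 -0.28730341 -1.84621714]
yellow 528 yaw 0.261 lean 0.208 neckw 25.0 bladew 136.2 y neck/blade -5.6 -2.0 ztop 41.5 TOP(mid-thick) [ 475.9 -339.4  189.3] NECKMID [ 481.5 -337.9  161.9]
green 470 yaw 0.264 lean 0.204 neckw 22.2 bladew 140.5 y neck/blade -2.4 -3.7 ztop 41.5 TOP(mid-thick) [ 485.1 -267.2  189. ] NECKMID [ 490.6 -265.7  161.6]
blue 452 yaw 0.246 lean 0.170 neckw 25.2 bladew 142.1 y neck/blade -2.6 -2.4 ztop 41.5 TOP(mid-thick) [ 457.5 -208.4  189.9] NECKMID [ 462.1 -207.2  162.3]
```

View pics/w2.png

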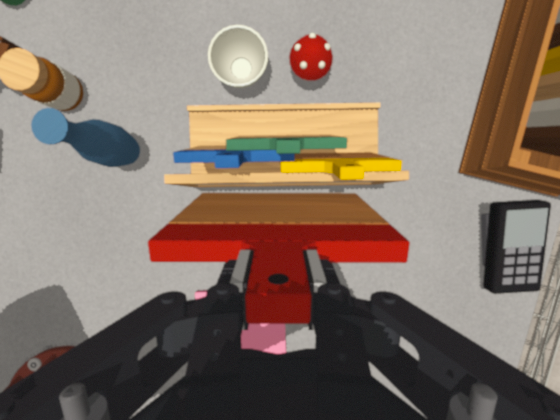

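View pics/easel.png

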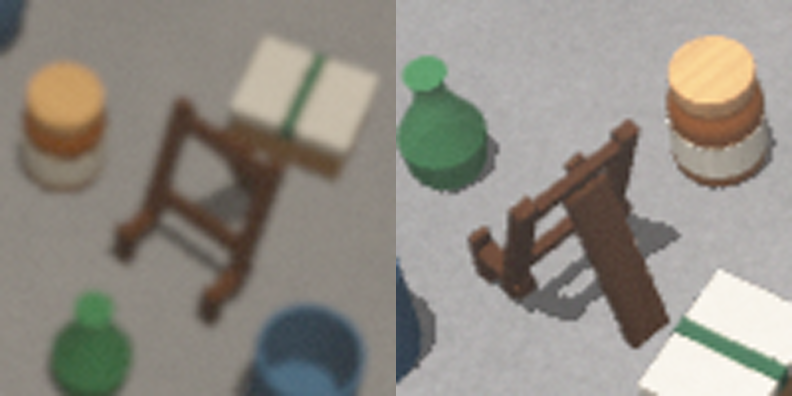

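Wrist view: the rack's lip runs along row 105 (cols 190–380), the pegboard top along row 178, green is in front, blue next and yellow rear. The easel crops show it intact and bare. Now fit the rack.

Run:
```python
from h import *
p=cv2.imread("pics/w2.png");d=np.load("w2.npy");X=cloud("wrist",d)
h=cv2.cvtColor(p,cv2.COLOR_BGR2HSV);wood=(h[...,0]<25)&(h[...,1]>40)&(h[...,2]>110)&(d>0)
b=np.zeros(d.shape,bool);b[95:190,155:420]=1
ok=wood&b
for nm,(lo,hi) in {"peg":(118,134),"base":(5,18),"lip":(18.5,27)}.items():
    m=ok&(X[...,2]>lo)&(X[...,2]<hi);Q=X[m];
    print(nm,len(Q),"z",np.median(Q[:,2]).round(1));r=cv2.minAreaRect(Q[:,:2].astype(np.float32));print(r)
u=np.array([np.cos(.24),np.sin(.24)]);v=np.array([-u[1],u[0]])
# sections in rack axes
for nm,(lo,hi) in {"peg":(118,134),"base":(5,17),"lip":(18.5,27)}.items():
    Q=X[ok&(X[...,2]>lo)&(X[...,2]<hi)][:,:2];a=Q@u;w=Q@v
    f=np.polyfit(w,a,1);print(nm,"slope %.4f"%f[0],"x",np.percentile(a,[2,50,98]).round(1),"y",np.percentile(w,[0.5,99.5]).round(1))
for c,q in {"yellow":[481.5,-337.9,161.9],"green":[490.6,-265.7,161.6],"blue":[462.1,-207.2,162.3]}.items(): print(c,np.dot(q[:2],u).round(1),np.dot(q[:2],v).round(1))
```

```text
peg 2437 z 126.8
((486.6763916015625, -267.9371643066406), (57.37752151489258, 309.69647216796875), 14.515341758728027)
base 7175 z 11.8
((518.3894653320312, -259.194091796875), (122.78104400634766, 309.97705078125), 14.527085304260254)
lip 1195 z 21.7
((522.260009765625, -258.27105712890625), (130.32904052734375, 308.1765441894531), 14.609273910522461)
peg slope -0.0285 x [379.5 386.8 410.2] y [-529.3 -223.4]
base slope -0.0467 x [382.1 473.6 502.7] y [-528.6 -221.7]
lip slope -0.0023 x [383.6 505.6 511. ] y [-526.8 -222.2]
yellow 387.4 -442.7
green 413.4 -374.7
blue 399.6 -311.1
```

```bash
cat >> h.py <<'E'
RACK=np.array([522,-258.5,0]);RY=.254
STACK=RACK+Ro.from_euler("Z",RY).apply([-19,0,12])
def loc(X,o,yaw,lean): return (X-o)@brot(yaw,lean)
def sect(p,d,X,col,o,yaw,lean,box):
    L=loc(X,o,yaw,lean);m=cv2.erode((mask(p,col)&(d>0)).astype(np.uint8),np.ones((3,3)))>0
    m&=np.all((L>box[0])&(L<box[1]),-1);Q=L[m]
    fr=Q[(Q[:,2]<118)&(Q[:,2]>95)];t=Q[(Q[:,2]>121)&(Q[:,2]<130)];n=Q[Q[:,2]>140];nt=Q[Q[:,2]>176]
    P=lambda a:np.percentile(a,[3,50,97]).round(1) if len(a)>8 else None
    print(col,len(Q),"front x",P(fr[:,0]),"| bladetop x,z",P(t[:,0]),P(t[:,2]),"y",P(t[:,1]),"| neck y",P(n[:,1]),"top x,z",P(nt[:,0]),P(nt[:,2]))
    return Q
E
python3 - <<'E'
from h import *
p=cv2.imread("pics/w2.png");d=np.load("w2.npy");X=cloud("wrist",d)
for c in ("yellow","blue","green"): sect(p,d,X,c,STACK,RY,.227,([-40,-160,60],[70,160,215]))
# held red, tool frame -> board frame: x, -y, -(z); foot at tool z=18.7+155-18.7..
P,R,s=now();T=(X-P)@R@np.diag([1,-1,-1.]);T[...,2]+=136
L=T;m=mask(p,"red")&(d>0)&(abs(L[...,1])<90)&(abs(L[...,0])<40)&(L[...,2]>80)&(L[...,2]<200);Q=L[m]
for lo,hi in((95,118),(122,130),(135,170),(176,186)):
    q=Q[(Q[:,2]>lo)&(Q[:,2]<hi)];print(lo,len(q),np.percentile(q,[3,50,97],axis=0).round(1).tolist() if len(q)>5 else"")
E
```

```text
yellow 1569 front x [6.4 6.5 6.7] | bladetop x,z [-6.3  0.1  6.4] [124.1 126.3 128.2] y [-136.5  -48.     2.3] | neck y [-78.8 -64.7 -54.6] top x,z [-6.7 -0.3  5.9] [179.3 181.3 182.7]
blue 1052 front x None | bladetop x,z [ 8.9 13.6 18.9] [121.7 123.2 127.6] y [ -1.7  50.9 133.6] | neck y [51.7 62.6 75.8] top x,z [ 7.7 14.  19.9] [176.7 178.1 179.4]
green 1075 front x [22.1 25.9 31.1] | bladetop x,z [22.2 28.2 32.4] [121.  122.4 127.7] y [-58.   15.2  67.9] | neck y [-11.5  -0.   10.6] top x,z [24.  27.1 31.9] [176.1 176.2 176.5]
95 3059 [[8.6, -68.4, 95.8], [9.1, 0.3, 107.6], [9.6, 68.5, 117.5]]
122 2646 [[-3.2, -70.6, 122.0], [4.3, -13.1, 122.5], [9.0, 69.4, 128.5]]
135 1793 [[7.8, -12.0, 136.5], [8.5, 0.3, 154.1], [9.1, 12.6, 169.1]]
176 1882 [[-4.4, -11.4, 176.2], [2.2, 0.2, 177.1], [8.2, 12.3, 178.1]]
```

The stack frame fits: perpendicular centres 0/14/28 mm, necks at about -66/0/64. Red sits in the hand 2–3 mm forward, with its foot 139 below the TCP. Next, the hover and placing poses.

```bash
cat >> h.py <<'E'
def redtcp(fx,fy,up,lean=.214):
    F=STACK+Ro.from_euler("Z",RY).apply([fx,fy,1.6+up]);return F-brot(RY,lean)@[3.5,.3,-138.9]
E
python3 - <<'E'
from h import *
print(redtcp(58,-64,205),redtcp(58,-64,10),redtcp(47,-64,0),now()[0])
go(redtcp(58,-64,205),RY,.214)
p,R,s=now();T=tool(RY,.214)
print("from hover, down:",(T.T@(redtcp(58,-64,6)-redtcp(58,-64,205))).round(1),"back:",(T.T@(redtcp(47,-64,3)-redtcp(58,-64,6))).round(1))
E
```

```text
[ 544.04361988 -319.20876905  353.58829105] [ 544.04361988 -319.20876905  158.58829105] [ 533.39655426 -321.97282287  148.58829105] [ 401.22923702 -278.62488208  346.7872437 ]
slide [127.4  73.1  22.9] dr [ 0.3 -0.9 -0.9] t 6.3
from hover, down: [-42.3   0.  194.5] back: [-11.4  -0.    0.6]
```

Call:
apply_moves([
  {"slide": [20,12,-10],"dr": [0,0,0],"gripper": 20},
  {"slide": [55,30,0],"dr": [0,-0.3,-0.3],"gripper": 20},
  {"slide": [90,52,10],"dr": [0.2,-0.6,-0.6],"gripper": 20},
  {"slide": [115,66,20],"dr": [0.3,-0.9,-0.9],"gripper": 20},
  {"slide": [127,73,23],"dr": [0.3,-0.9,-0.9],"gripper": 20},
  {"slide": [127,73,23],"dr": [0.3,-0.9,-0.9],"gripper": 20},
  {"slide": [127,73,23],"dr": [0.3,-0.9,-0.9],"gripper": 20},
  {"slide": [127,73,23],"dr": [0.3,-0.9,-0.9],"gripper": 20},
])

```text
time_s: 7.3
eef_pos: [542.7, -319.8, 353.8]
ee_rot: [-0.013, 0.986, 0.125, 0.106]
wrist_force: [0.3, 0.3, -1.7]
opening: 25.5
grip_force: 47.1
```

Run:
```python
from h import *
go(redtcp(58,-64,205),RY,.214)
go(redtcp(58,-64,6),RY,.214)
go(redtcp(47,-64,3),RY,.214)
```

```text
slide [ 1.4 -0.3  0.5] dr [ 0.   0.  -0.1] t 7.3
slide [-40.8  -0.4 194.9] dr [ 0.   0.  -0.1] t 7.3
slide [-52.2  -0.4 195.6] dr [ 0.   0.  -0.1] t 7.3
```

Call:
apply_moves([
  {"slide": [-6,0,35],"dr": [0,0,0],"gripper": 20},
  {"slide": [-16,0,80],"dr": [0,0,0],"gripper": 20},
  {"slide": [-25,0,122],"dr": [0,0,0],"gripper": 20},
  {"slide": [-32,0,155],"dr": [0,0,0],"gripper": 20},
  {"slide": [-37,0,178],"dr": [0,0,0],"gripper": 20},
  {"slide": [-40,0,190],"dr": [0,0,0],"gripper": 20},
  {"slide": [-40,0,191],"dr": [0,0,0],"gripper": 20},
  {"slide": [-40,0,191],"dr": [0,0,0],"gripper": 20},
])

```text
time_s: 8.3
eef_pos: [545.5, -320.2, 159.7]
ee_rot: [-0.012, 0.986, 0.126, 0.106]
wrist_force: [1.0, -0.1, -1.6]
opening: 25.5
grip_force: 47.0
```

Run:
```python
from h import *
print(now()[2]["wrist_force"])
go(redtcp(46.5,-64,2),RY,.214)
```

```text
[ 0.96280333 -0.06940685 -1.55068841]
slide [-14.3  -1.4   6.2] dr [ 0.1 -0.  -0. ] t 8.3
```

Call:
apply_moves([
  {"slide": [-5,-1,0],"dr": [0,0,0],"gripper": 20},
  {"slide": [-10,-1,2],"dr": [0,0,0],"gripper": 20},
  {"slide": [-14,-1,3],"dr": [0,0,0],"gripper": 20},
  {"slide": [-14,-1,5],"dr": [0,0,0],"gripper": 20},
  {"slide": [-14,-1,6],"dr": [0,0,0],"gripper": 20},
  {"slide": [-14,-1,7],"dr": [0,0,0],"gripper": 20},
  {"slide": [-14,-1,7],"dr": [0,0,0],"gripper": 20},
  {"slide": [-14,-1,7],"dr": [0,0,0],"gripper": 20},
])

```text
time_s: 9.3
eef_pos: [532.8, -321.7, 148.4]
ee_rot: [-0.013, 0.986, 0.126, 0.106]
wrist_force: [0.0, 0.5, -0.7]
opening: 25.5
grip_force: 47.1
```

Run:
```python
from h import *
print(now()[2]["wrist_force"])
go(redtcp(46.5,-64,0),RY,.214)
p,d=read_camera("wrist");X=cloud("wrist",d);cv2.imwrite("pics/w3.png",p)
sect(p,d,X,"red",STACK,RY,.227,([-40,-160,60],[90,160,215]));sect(p,d,X,"green",STACK,RY,.227,([-40,-160,60],[70,160,215]))
```

```text
[ 0.04080506  0.50669982 -0.74471082]
slide [-0.   0.4 -0.2] dr [ 0.  0. -0.] t 9.3
red 11328 front x [40.7 51.7 53. ] | bladetop x,z [51.4 52.6 53.1] [121.1 124.9 129.6] y [-77.8 -63.5 -49.3] | neck y [-75.1 -63.6 -51.8] top x,z None None
green 6173 front x [33.9 34.5 35. ] | bladetop x,z [22.8 33.9 34.8] [121.1 124.6 129.4] y [-20.   -8.9  36.3] | neck y [-13.3   5.3  10.2] top x,z None None
```

Wrist force dropped from -1.8 to -0.7 N, so the foot is touching. Settle 1 mm, then open slightly.

Call:
apply_moves([
  {"slide": [-1,0,0.5],"dr": [0,0,0],"gripper": 20},
  {"slide": [-2,0,1],"dr": [0,0,0],"gripper": 20},
  {"slide": [-2,0,1],"dr": [0,0,0],"gripper": 20},
  {"slide": [-2,0,1],"dr": [0,0,0],"gripper": 27},
  {"slide": [-2,0,1],"dr": [0,0,0],"gripper": 30},
  {"slide": [-2,0,1],"dr": [0,0,0],"gripper": 34},
  {"slide": [-2,0,1],"dr": [0,0,0],"gripper": 42},
  {"slide": [-2,0,1],"dr": [0,0,0],"gripper": 42},
])

```text
time_s: 10.35
eef_pos: [530.9, -322.0, 146.7]
ee_rot: [-0.013, 0.986, 0.126, 0.105]
wrist_force: [-0.3, -0.4, -0.2]
opening: 41.6
grip_force: 0.0
```

Call:
apply_moves([
  {"slide": [0,0,-15],"dr": [0,0,0],"gripper": 42},
  {"slide": [0,0,-40],"dr": [0,0,0],"gripper": 42},
  {"slide": [0,0,-75],"dr": [0,0,0],"gripper": 42},
  {"slide": [0,0,-110],"dr": [0,0,0],"gripper": 42},
  {"slide": [0,-40,-140],"dr": [0,0,0],"gripper": 42},
  {"slide": [0,-80,-150],"dr": [0,0,0],"gripper": 42},
  {"slide": [-15,-120,-150],"dr": [0,0,0],"gripper": 42},
  {"slide": [-30,-128,-150],"dr": [0,0,0],"gripper": 50},
])

```text
time_s: 11.35
eef_pos: [439.1, -211.9, 288.4]
ee_rot: [-0.013, 0.986, 0.127, 0.106]
wrist_force: [0.0, -0.6, 0.3]
opening: 50.3
grip_force: 0.0
```

Run:
```python
from h import *
print(now()[0])
p,d=read_camera("wrist");X=cloud("wrist",d);cv2.imwrite("pics/w4.png",p)
for c in ("red","green","blue","yellow"): sect(p,d,X,c,STACK,RY,.227,([-40,-160,60],[90,160,215]))
```

```text
[ 439.09784427 -211.91976951  288.39132189]
red 2455 front x [33.8 42.  46.6] | bladetop x,z [34.1 43.2 46.1] [121.3 124.4 129.5] y [-72.5 -50.3 -47.8] | neck y [-73.7 -58.4 -50. ] top x,z None None
green 1896 front x [19.5 32.5 33. ] | bladetop x,z [20.4 27.8 32.1] [121.1 124.3 129.6] y [-18.2  15.4  20. ] | neck y [-10.6   2.5  13.2] top x,z None None
blue 1943 front x [18.  18.4 18.7] | bladetop x,z [ 6.5 12.7 18.1] [121.3 122.5 128.1] y [ 12.   86.  134.8] | neck y [54.2 65.4 76.3] top x,z [ 6.5 12.1 18. ] [176.3 177.4 178.7]
yellow 2846 front x [3.9 4.3 4.6] | bladetop x,z [-7.9 -0.9  4.4] [121.9 125.3 128.6] y [-135.3  -51.9    3.7] | neck y [-77.6 -62.3 -53.7] top x,z [-7.9 -1.4  4.2] [177.4 180.3 181.6]
```

View pics/w4.png

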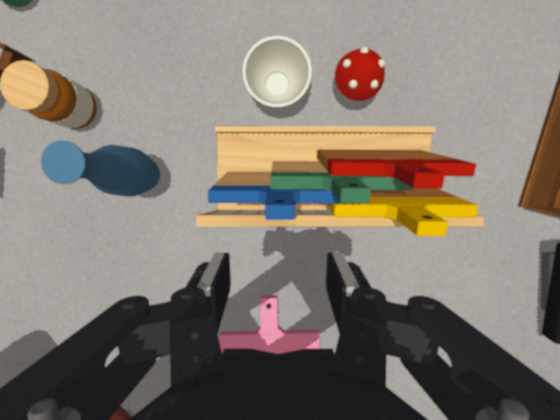

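Red leans flush in front of green in the rack, neck at y≈-62, with nothing disturbed; blue's neck is at about (281,205). Now to blue.

Run:
```python
from h import *
B=brot(RY,.227)
f=lambda z:STACK+B@[12.5,64.7,z-18.7]
go(f(152.5+90),RY,.227);go(f(152.5),RY,.227)
```

```text
slide [ 1.2  1.3 56. ] dr [0.  0.9 0.1] t 11.4
slide [  2.5   1.3 146. ] dr [0.  0.9 0.1] t 11.4
```

Call:
apply_moves([
  {"slide": [1,1,30],"dr": [0,0.9,0],"gripper": 50},
  {"slide": [1,1,56],"dr": [0,0.9,0],"gripper": 50},
  {"slide": [2,1,85],"dr": [0,0.9,0],"gripper": 50},
  {"slide": [2,1,112],"dr": [0,0.9,0],"gripper": 50},
  {"slide": [2.5,1,132],"dr": [0,0.9,0],"gripper": 50},
  {"slide": [2.5,1,144],"dr": [0,0.9,0],"gripper": 50},
  {"slide": [2.5,1,146],"dr": [0,0.9,0],"gripper": 50},
  {"slide": [2.5,1,146],"dr": [0,0.9,0],"gripper": 50},
])

```text
time_s: 12.4
eef_pos: [472.8, -206.7, 145.6]
ee_rot: [-0.014, 0.985, 0.125, 0.114]
wrist_force: [0.8, 0.2, 0.3]
opening: 50.0
grip_force: 0.0
```

Run:
```python
from h import *
B=brot(RY,.227)
print(now()[2]["wrist_force"])
go(STACK+B@[12.5,64.7,152.5-18.7],RY,.227)
p,d=read_camera("wrist");X=cloud("wrist",d)
P,R,s=now();L=(X-P)@R@np.diag([1,-1,-1.]);m=mask(p,"blue")&(d>0)&(abs(L[...,1])<20)&(abs(L[...,0])<30)&(L[...,2]>-8)&(L[...,2]<70);Q=L[m]
for lo,hi in((0,30),(34,60)):
    q=Q[(Q[:,2]>lo)&(Q[:,2]<hi)];print(lo,len(q),np.percentile(q,[3,50,97],axis=0).round(1).tolist() if len(q)>5 else"")
```

```text
[0.75817986 0.22836493 0.31733253]
slide [-2.3 -2.2 -0.1] dr [ 0.1 -0.1 -0. ] t 12.4
0 1552 [[4.6, -9.6, 1.0], [5.2, 2.3, 16.9], [5.8, 14.0, 29.2]]
34 2740 [[-7.3, -9.6, 35.4], [1.6, 2.2, 44.1], [5.5, 13.8, 45.3]]
```

Call:
apply_moves([
  {"slide": [-1,-1,0],"dr": [0,0,0],"gripper": 50},
  {"slide": [-2,-2.2,0],"dr": [0,0,0],"gripper": 50},
  {"slide": [-2,-2.2,0],"dr": [0,0,0],"gripper": 40},
  {"slide": [-2,-2.2,0],"dr": [0,0,0],"gripper": 32},
  {"slide": [-2,-2.2,0],"dr": [0,0,0],"gripper": 20},
  {"slide": [-2,-2.2,0],"dr": [0,0,0],"gripper": 20},
  {"slide": [-2,-2.2,0],"dr": [0,0,0],"gripper": 20},
  {"slide": [-2,-2.2,0],"dr": [0,0,0],"gripper": 20},
])

```text
time_s: 13.45
eef_pos: [470.0, -204.5, 144.5]
ee_rot: [-0.014, 0.985, 0.126, 0.113]
wrist_force: [-0.0, -0.8, -0.1]
opening: 25.5
grip_force: 45.6
```

Call:
apply_moves([
  {"slide": [0,0,-4],"dr": [0,0,0],"gripper": 20},
  {"slide": [0.2,0,-10],"dr": [0,0,0],"gripper": 20},
  {"slide": [0.4,0,-18],"dr": [0,0,0],"gripper": 20},
  {"slide": [0.5,0,-26],"dr": [0,0,0],"gripper": 20},
  {"slide": [0.7,0,-34],"dr": [0,0,0],"gripper": 20},
  {"slide": [0.8,0,-42],"dr": [0,0,0],"gripper": 20},
  {"slide": [1,0,-50],"dr": [0,0,0],"gripper": 20},
  {"slide": [1,0,-50],"dr": [0,0,0],"gripper": 20},
])

```text
time_s: 14.45
eef_pos: [460.2, -207.5, 194.4]
ee_rot: [-0.014, 0.985, 0.126, 0.114]
wrist_force: [-1.1, 0.1, -1.3]
opening: 25.5
grip_force: 45.4
```

Run:
```python
from h import *
print(now()[2]["wrist_force"])
p,d=read_camera("wrist");X=cloud("wrist",d);cv2.imwrite("pics/w5.png",p)
for c in ("red","green","blue","yellow"): sect(p,d,X,c,STACK,RY,.227,([-40,-160,60],[90,160,245]))
```

```text
[-1.07869285  0.12485248 -1.30254413]
red 5722 front x [38.3 46.8 50.8] | bladetop x,z [38.  46.1 50.4] [121.2 123.8 129.6] y [-73.6 -50.6 -47.4] | neck y [-73.9 -56.4 -50.1] top x,z None None
green 4703 front x [25.2 36.7 37.2] | bladetop x,z [25.1 33.6 36.9] [121.2 125.1 129.5] y [-16.7  14.1  19.1] | neck y [-10.7   3.3  13. ] top x,z None None
blue 11320 front x None | bladetop x,z None None y None | neck y [  1.5  66.5 132.3] top x,z [ 9.4 20.8 21.6] [179.7 223.6 229.4]
yellow 6082 front x [5.9 6.3 6.7] | bladetop x,z [-6.2  1.8  6.4] [121.8 125.6 129.2] y [-137.8 -102.6  -36.1] | neck y [-77.2 -61.2 -53.8] top x,z [-6.3  0.8  6.1] [176.7 180.5 181.7]
```

View pics/w5.png

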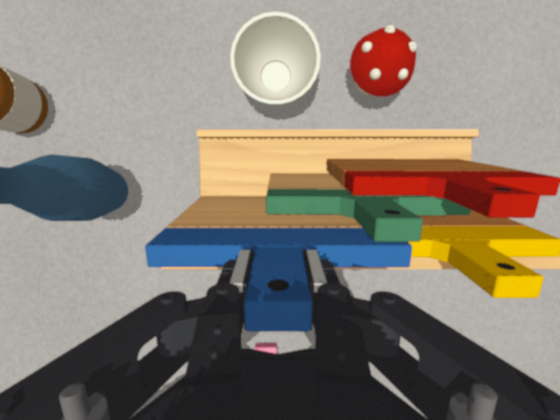

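Blue has risen 50 mm; green, red and yellow keep their heights and are still leaning. Keep drawing along the board.

Call:
apply_moves([
  {"slide": [0,0,-8],"dr": [0,0,0],"gripper": 20},
  {"slide": [0,0,-18],"dr": [0,0,0],"gripper": 20},
  {"slide": [0,0,-28],"dr": [0,0,0],"gripper": 20},
  {"slide": [0,0,-38],"dr": [0,0,0],"gripper": 20},
  {"slide": [0,0,-48],"dr": [0,0,0],"gripper": 20},
  {"slide": [0,0,-56],"dr": [0,0,0],"gripper": 20},
  {"slide": [0,0,-64],"dr": [0,0,0],"gripper": 20},
  {"slide": [0,0,-70],"dr": [0,0,0],"gripper": 20},
])

```text
time_s: 15.5
eef_pos: [444.4, -211.1, 262.1]
ee_rot: [-0.014, 0.985, 0.126, 0.113]
wrist_force: [-1.1, 0.0, -2.5]
opening: 25.5
grip_force: 45.4
```

Call:
apply_moves([
  {"slide": [0,0,-6],"dr": [0,0,0],"gripper": 20},
  {"slide": [0,0,-14],"dr": [0,0,0],"gripper": 20},
  {"slide": [0,0,-24],"dr": [0,0,0],"gripper": 20},
  {"slide": [0,0,-36],"dr": [0,0,0],"gripper": 20},
  {"slide": [0,0,-50],"dr": [0,0,0],"gripper": 20},
  {"slide": [0,0,-66],"dr": [0,0,0],"gripper": 20},
  {"slide": [0,0,-84],"dr": [0,0,0],"gripper": 20},
  {"slide": [0,0,-100],"dr": [0,0,0],"gripper": 20},
])

```text
time_s: 16.5
eef_pos: [422.5, -216.9, 360.7]
ee_rot: [-0.014, 0.985, 0.126, 0.114]
wrist_force: [-0.2, 0.9, -1.5]
opening: 25.3
grip_force: 45.4
```

Run:
```python
from h import *
print(now()[0])
p,d=read_camera("wrist");X=cloud("wrist",d);cv2.imwrite("pics/w6.png",p)
for c in ("red","green","yellow"): sect(p,d,X,c,STACK,RY,.227,([-60,-160,60],[90,160,245]))
# bare easel pose needed: view from behind it, board foot clear of vase
go([420,255,360],-.12,.28)
```

```text
[ 422.46694636 -216.94699796  360.70351669]
red 1722 front x [25.3 37.7 39.4] | bladetop x,z [25.3 35.4 36.6] [121.2 124.  129.1] y [-110.8  -52.7  -46.6] | neck y [-75.2 -60.6 -51.4] top x,z None None
green 1036 front x [23.8 24.5 25.3] | bladetop x,z [11.7 17.9 23.4] [121.2 122.4 128.6] y [-52.9  22.2  66.3] | neck y [-12.4   0.5  11.8] top x,z [15.2 15.5 16.6] [176.1 177.1 178.4]
yellow 1128 front x [8.2 8.6 8.7] | bladetop x,z [-4.2  2.7  8.4] [125.7 128.9 129.9] y [-139.3 -110.7  -32.4] | neck y [-79.5 -64.7 -55.3] top x,z [-3.7  3.1  8.3] [178.4 183.8 185.5]
slide [ 112.2 -458.3   27.7] dr [-5.2  2.7 20.8] t 16.55
```

Blue is out; green and red settled back on yellow and still lean. Move to a viewing pose behind the easel.

Call:
apply_moves([
  {"slide": [8,-30,2],"dr": [-0.3,0.2,1.3],"gripper": 20},
  {"slide": [22,-90,6],"dr": [-1,0.5,4],"gripper": 20},
  {"slide": [37,-150,10],"dr": [-1.7,0.9,7],"gripper": 20},
  {"slide": [52,-212,14],"dr": [-2.5,1.2,10],"gripper": 20},
  {"slide": [67,-274,17],"dr": [-3.2,1.6,12.5],"gripper": 20},
  {"slide": [82,-336,20],"dr": [-4,2,15.5],"gripper": 20},
  {"slide": [97,-395,24],"dr": [-4.5,2.4,18],"gripper": 20},
  {"slide": [107,-440,27],"dr": [-5,2.6,20],"gripper": 20},
])

```text
time_s: 17.55
eef_pos: [418.1, 239.7, 357.3]
ee_rot: [0.005, 0.989, -0.052, 0.137]
wrist_force: [0.3, 0.3, -0.8]
opening: 25.4
grip_force: 45.6
```

Run:
```python
from h import *
go([420,255,360],-.12,.28)
```

```text
slide [  1.  -15.4  -2.5] dr [-0.4  0.3  0.7] t 17.55
```

Call:
apply_moves([
  {"slide": [1,-8,-2],"dr": [-0.4,0.3,0.7],"gripper": 20},
  {"slide": [1,-15,-2],"dr": [-0.4,0.3,0.7],"gripper": 20},
  {"slide": [1,-15,-2],"dr": [-0.4,0.3,0.7],"gripper": 20},
  {"slide": [1,-15,-2],"dr": [-0.4,0.3,0.7],"gripper": 20},
  {"slide": [1,-15,-2],"dr": [-0.4,0.3,0.7],"gripper": 20},
  {"slide": [1,-15,-2],"dr": [-0.4,0.3,0.7],"gripper": 20},
  {"slide": [1,-15,-2],"dr": [-0.4,0.3,0.7],"gripper": 20},
  {"slide": [1,-15,-2],"dr": [-0.4,0.3,0.7],"gripper": 20},
])

```text
time_s: 18.55
eef_pos: [421.0, 251.7, 359.1]
ee_rot: [0.009, 0.988, -0.059, 0.139]
wrist_force: [-0.4, 0.6, -2.0]
opening: 25.1
grip_force: 46.0
```

Run:
```python
from h import *
p,d=read_camera("wrist");X=cloud("wrist",d);cv2.imwrite("pics/w7.png",p);np.save("X7.npy",X)
P,R,s=now();print(P)
L=(X-P)@R@np.diag([1,-1,-1.]);m=mask(p,"blue")&(d>0)&(abs(L[...,1])<90)&(abs(L[...,0])<40)&(L[...,2]>-50)&(L[...,2]<60);Q=L[m]
for lo,hi in((-45,-20),(-14,-8),(0,36),(40,60)):
    q=Q[(Q[:,2]>lo)&(Q[:,2]<hi)];print(lo,len(q),np.percentile(q,[3,50,97],axis=0).round(1).tolist() if len(q)>5 else"")
```

```text
[420.94211536 251.80048532 359.14699898]
-45 2229 [[7.4, -68.5, -36.1], [7.8, 0.2, -27.9], [8.2, 68.7, -20.5]]
-14 4677 [[-5.2, -70.7, -13.1], [3.0, -0.9, -10.1], [7.9, 70.8, -8.8]]
0 1970 [[6.8, -12.2, 1.4], [7.5, 0.2, 19.6], [8.2, 12.9, 35.0]]
40 2453 [[-5.0, -11.6, 40.8], [2.7, 0.6, 44.9], [7.7, 12.4, 46.0]]
```

View pics/w7.png

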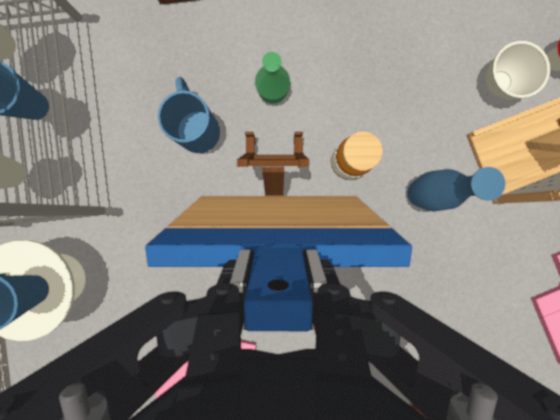

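The easel is clear in view: lips at (250,140) and (299,140), top crossbar (237–308,158). Fit it.

Run:
```python
from h import *
p=cv2.imread("pics/w7.png");X=np.load("X7.npy")
h=cv2.cvtColor(p,cv2.COLOR_BGR2HSV);m=(h[...,0]<15)&(h[...,1]>90)&(h[...,2]<140);b=np.zeros(m.shape,bool);b[128:172,232:315]=1;m&=b&(X[...,2]>15)
Q=X[m];print(len(Q))
for nm,lo,hi in(("lip/ledge",22,50),("liptop",38,48),("upper",110,150)):
    q=Q[(Q[:,2]>lo)&(Q[:,2]<hi)];r=cv2.minAreaRect(q[:,:2].astype(np.float32));print(nm,len(q),np.round(r[0],1),np.round(r[1],1),round(r[2],2),"z",np.percentile(q[:,2],[5,50,95]).round(1))
for yaw in(-.12,):
    E=np.array([546,251,0]);L=(Q-E)@Ro.from_euler("Z",yaw).as_matrix()
    for sgn in(-1,1):
        for nm,lo,hi in(("ledge",26,34),("lip",38,48),("upr",60,105),("top",125,145)):
            q=L[(L[:,2]>lo)&(L[:,2]<hi)&(L[:,1]*sgn>15)];
            if len(q)>5:print(sgn,nm,len(q),"x",np.percentile(q[:,0],[3,50,97]).round(1),"y",np.percentile(q[:,1],[3,50,97]).round(1),"z",np.median(q[:,2]).round(1))
```

```text
1213
lip/ledge 301 [560.  242.4] [91.3 36.7] 82.83 z [28.3 30.2 41.8]
liptop 37 [560.  241.7] [90.  36.7] 82.83 z [40.5 41.6 44.1]
upper 656 [514.5 247.2] [90.6 19.8] 82.93 z [117.7 126.1 135.3]
-1 ledge 120 x [ 5.2 18.2 29.9] y [-52.  -46.9 -40.4] z 29.8
-1 lip 18 x [30.  31.4 33.1] y [-51.9 -47.  -41.3] z 41.6
-1 upr 31 x [-17.7 -12.8  -7.8] y [-50.3 -43.4 -39.5] z 87.3
-1 top 190 x [-35.7 -29.8 -25.1] y [-52.  -39.1 -16.2] z 128.1
1 ledge 122 x [ 2.7 16.5 29.7] y [27.  32.1 38.3] z 30.0
1 lip 19 x [-3.2 31.4 33.4] y [24.9 30.9 37.4] z 41.7
1 upr 30 x [-18.9 -12.7  -7.6] y [26.4 28.9 35.4] z 87.1
1 top 121 x [-34.6 -29.8 -24.9] y [16.3 28.6 37.7] z 132.8
```

```bash
cat >> h.py <<'E'
EASEL=np.array([549,243.5,0]);EY=-.125
def bluetcp(dx,dy,up,lean=.279): # seat: board mid (-18,0,118) in easel frame; foot 135 below TCP => mid 45 below
    M=EASEL+Ro.from_euler("Z",EY).apply([-18+dx,dy,118+up]);return M-brot(EY,lean)@[.9,.3,-45]
E
python3 - <<'E'
from h import *
p=cv2.imread("pics/w7.png");X=np.load("X7.npy");W=Ro.from_euler("Z",EY).as_matrix();L=(X-EASEL)@W
for nm,(a,b,c,dd) in {"jar":(330,125,390,180),"mug":(150,75,225,160)}.items():
    S=L[b:dd,a:c].reshape(-1,3);S=S[(S[:,2]>20)&(S[:,2]<110)];print(nm,np.percentile(S,[1,50,99],axis=0).round(0).tolist())
go(bluetcp(60,0,120),EY,.279)
T=tool(EY,.279)
for a in((60,0,120),(8,0,60),(5,0,20),(2.5,0,8),(2,0,2)): print(a,bluetcp(*a).round(1),(T.T@(bluetcp(*a)-bluetcp(60,0,120))).round(1))
go(bluetcp(4,0,110),EY,.279)
E
```

```text
jar [[-41.0, -154.0, 24.0], [-14.0, -122.0, 89.0], [16.0, -97.0, 91.0]]
mug [[3.0, 95.0, 21.0], [49.0, 140.0, 64.0], [105.0, 167.0, 86.0]]
slide [129.2  -6.7 118.4] dr [-0.  -0.   0.3] t 18.6
(60, 0, 120) [577.5 239.6 281. ] [0. 0. 0.]
(8, 0, 60) [525.9 246.1 221. ] [-66.5  -0.   43.4]
(5, 0, 20) [522.9 246.5 181. ] [-80.4  -0.   81. ]
(2.5, 0, 8) [520.4 246.8 169. ] [-86.1  -0.   91.8]
(2, 0, 2) [519.9 246.9 163. ] [-88.3  -0.   97.5]
slide [ 72.6  -7.  112.5] dr [-0.  -0.   0.3] t 18.6
```

Run:
```python
from h import *
for a in((10,0,170),(10,0,100),(6,0,30),(4,0,15)): go(bluetcp(*a),EY,.279)
```

```text
slide [95.  -6.9 56.5] dr [-0.  -0.   0.3] t 18.6
slide [ 75.6  -7.  123.8] dr [-0.  -0.   0.3] t 18.6
slide [ 52.5  -7.1 190. ] dr [-0.  -0.   0.3] t 18.6
slide [ 46.4  -7.1 203.9] dr [-0.  -0.   0.3] t 18.6
```

Call:
apply_moves([
  {"slide": [30,-2,15],"dr": [0,0,0],"gripper": 20},
  {"slide": [65,-5,35],"dr": [0,0,0.3],"gripper": 20},
  {"slide": [95,-7,56],"dr": [0,0,0.3],"gripper": 20},
  {"slide": [86,-7,90],"dr": [0,0,0.3],"gripper": 20},
  {"slide": [76,-7,124],"dr": [0,0,0.3],"gripper": 20},
  {"slide": [64,-7,160],"dr": [0,0,0.3],"gripper": 20},
  {"slide": [53,-7,188],"dr": [0,0,0.3],"gripper": 20},
  {"slide": [53,-7,190],"dr": [0,0,0.3],"gripper": 20},
])

```text
time_s: 19.6
eef_pos: [521.8, 245.3, 187.3]
ee_rot: [0.01, 0.989, -0.062, 0.136]
wrist_force: [-0.3, -0.2, -0.9]
opening: 25.4
grip_force: 46.0
```

Run:
```python
from h import *
print(now()[2]["wrist_force"])
for a in((4,0,15),(3,0,4),(2,0,1)): go(bluetcp(*a),EY,.279)
```

```text
[-0.25405278 -0.16802274 -0.87097199]
slide [-3.1 -1.4 10.9] dr [0.2 0.4 0.1] t 19.6
slide [-7.  -1.4 21.2] dr [0.2 0.4 0.1] t 19.6
slide [-8.8 -1.4 23.8] dr [0.2 0.4 0.1] t 19.6
```

Call:
apply_moves([
  {"slide": [-2,-1,6],"dr": [0.1,0.2,0],"gripper": 20},
  {"slide": [-3,-1,11],"dr": [0.2,0.4,0],"gripper": 20},
  {"slide": [-5,-1.4,16],"dr": [0.2,0.4,0],"gripper": 20},
  {"slide": [-6,-1.4,19],"dr": [0.2,0.4,0],"gripper": 20},
  {"slide": [-7,-1.4,21],"dr": [0.2,0.4,0],"gripper": 20},
  {"slide": [-8,-1.4,22],"dr": [0.2,0.4,0],"gripper": 20},
  {"slide": [-8,-1.4,22.5],"dr": [0.2,0.4,0],"gripper": 20},
  {"slide": [-8,-1.4,22.5],"dr": [0.2,0.4,0],"gripper": 20},
])

```text
time_s: 20.6
eef_pos: [523.2, 247.8, 167.4]
ee_rot: [0.007, 0.988, -0.062, 0.143]
wrist_force: [0.3, 0.3, -2.3]
opening: 25.1
grip_force: 46.0
```

Run:
```python
from h import *
print(now()[2]["wrist_force"])
for a in((2,0,0),(1,0,0)): go(bluetcp(*a),EY,.279)
```

```text
[ 0.31289606  0.32681134 -2.29731614]
slide [-4.8  1.4  5.2] dr [-0.2 -0.4 -0. ] t 20.6
slide [-5.7  1.4  4.9] dr [-0.2 -0.4 -0. ] t 20.6
```

Call:
apply_moves([
  {"slide": [-1,0.5,1],"dr": [0,0,0],"gripper": 20},
  {"slide": [-2,0.5,2],"dr": [0,0,0],"gripper": 20},
  {"slide": [-3,0.5,2.5],"dr": [0,0,0],"gripper": 20},
  {"slide": [-3,0.5,3],"dr": [0,0,0],"gripper": 20},
  {"slide": [-3,0.5,3],"dr": [0,0,0],"gripper": 20},
  {"slide": [-3,0.5,3],"dr": [0,0,0],"gripper": 20},
  {"slide": [-3,0.5,3],"dr": [0,0,0],"gripper": 20},
  {"slide": [-3,0.5,3],"dr": [0,0,0],"gripper": 20},
])

```text
time_s: 21.6
eef_pos: [521.1, 247.6, 163.6]
ee_rot: [0.007, 0.988, -0.062, 0.143]
wrist_force: [-0.0, 0.1, -1.6]
opening: 25.7
grip_force: 46.0
```

Run:
```python
from h import *
print(now()[2]["wrist_force"])
go(bluetcp(1.5,0,0),EY,.279)
p,d=read_camera("wrist");X=cloud("wrist",d);cv2.imwrite("pics/w8.png",p)
M=EASEL+Ro.from_euler("Z",EY).apply([6.8,0,31.9])
sect(p,d,X,"blue",M,EY,.279,([-40,-90,60],[40,90,215]))
L=(X-EASEL)@Ro.from_euler("Z",EY).as_matrix()
m=(X[...,2]>37)&(X[...,2]<47)&(L[...,0]>20)&(L[...,0]<40)&(abs(L[...,1])<55);q=L[m];print(len(q))
for s in(-1,1):
    k=q[q[:,1]*s>20];print(s,np.percentile(k,[2,50,98],axis=0).round(1).tolist() if len(k)>5 else len(k))
go(bluetcp(1.5,0,0),EY,.279)
```

```text
[-0.03173537  0.07711714 -1.62390791]
slide [-2.2  0.9  2.1] dr [-0.2 -0.4 -0. ] t 21.6
blue 11773 front x [10.1 10.5 10.9] | bladetop x,z [-1.8  6.2 10.6] [121.8 126.1 127.7] y [-69.3  -0.3  70.8] | neck y [-11.1   0.6  12.4] top x,z [-2.5  5.2 10. ] [176.8 181.1 182.2]
205
-1 [[26.0, -45.8, 37.4], [28.5, -39.2, 41.5], [31.4, -32.7, 42.9]]
1 [[25.6, 33.5, 40.0], [28.4, 40.0, 41.7], [31.4, 46.8, 43.2]]
slide [-2.2  0.9  2. ] dr [-0.2 -0.4 -0. ] t 21.65
```

Board centred to within 0.5 mm of the lips (±39.6), about 2 mm above the ledges and 3 mm forward. Lower and touch.

Call:
apply_moves([
  {"slide": [-1,0,0.5],"dr": [0,0,0],"gripper": 20},
  {"slide": [-2,0,1],"dr": [0,0,0],"gripper": 20},
  {"slide": [-2.5,0,1.5],"dr": [0,0,0],"gripper": 20},
  {"slide": [-2.5,0,2],"dr": [0,0,0],"gripper": 20},
  {"slide": [-2.5,0,2.3],"dr": [0,0,0],"gripper": 20},
  {"slide": [-2.5,0,2.5],"dr": [0,0,0],"gripper": 20},
  {"slide": [-2.5,0,2.5],"dr": [0,0,0],"gripper": 20},
  {"slide": [-2.5,0,2.5],"dr": [0,0,0],"gripper": 20},
])

```text
time_s: 22.65
eef_pos: [519.4, 247.8, 160.8]
ee_rot: [0.007, 0.988, -0.062, 0.143]
wrist_force: [-2.1, -0.3, 2.3]
opening: 25.1
grip_force: 46.5
```

Run:
```python
from h import *
print(now()[2]["wrist_force"])
p,d=read_camera("wrist");X=cloud("wrist",d)
M=EASEL+Ro.from_euler("Z",EY).apply([6.8,0,31.9])
Q=sect(p,d,X,"blue",M,EY,.279,([-40,-90,60],[40,90,215]))
f=Q[(Q[:,2]>95)&(Q[:,2]<118)];f=f[abs(f[:,0]-np.median(f[:,0]))<1.5];print("yaw err",np.polyfit(f[:,1],f[:,0],1)[0].round(4),"lean slope",np.polyfit(f[:,2],f[:,0],1)[0].round(3))
L=(X-EASEL)@Ro.from_euler("Z",EY).as_matrix()
q=L[(X[...,2]>37)&(X[...,2]<47)&(L[...,0]>20)&(L[...,0]<40)&(abs(L[...,1])<55)]
a,b=[q[q[:,1]*s>20] for s in(-1,1)];print("lips",np.median(a,0).round(1),np.median(b,0).round(1))
```

```text
[-2.06137612 -0.27555823  2.25457209]
blue 11716 front x [7.7 8.1 8.5] | bladetop x,z [-4.3  3.4  8.1] [121.7 124.  126.7] y [-69.3  -1.4  71. ] | neck y [-11.1   0.8  12.5] top x,z [-4.9  2.2  7.6] [176.7 178.9 180. ]
yaw err -0.0003 lean slope -0.008
lips [ 28.5 -39.5  41.5] [28.4 39.8 41.8]
```

Contact made (2.3 N), yaw error about 0. Release and withdraw along the board.

Call:
apply_moves([
  {"slide": [0,0,-0.4],"dr": [0,0,0],"gripper": 20},
  {"slide": [0,0,-0.4],"dr": [0,0,0],"gripper": 26},
  {"slide": [0,0,-0.4],"dr": [0,0,0],"gripper": 28},
  {"slide": [0,0,-0.4],"dr": [0,0,0],"gripper": 32},
  {"slide": [0,0,-0.4],"dr": [0,0,0],"gripper": 40},
  {"slide": [0,0,-0.4],"dr": [0,0,0],"gripper": 50},
  {"slide": [0,0,-0.4],"dr": [0,0,0],"gripper": 50},
  {"slide": [0,0,-0.4],"dr": [0,0,0],"gripper": 50},
])

```text
time_s: 23.7
eef_pos: [519.3, 247.8, 160.8]
ee_rot: [0.007, 0.988, -0.062, 0.143]
wrist_force: [-0.4, -0.1, -0.6]
opening: 50.1
grip_force: 0.0
```

Call:
apply_moves([
  {"slide": [0,0,-15],"dr": [0,0,0],"gripper": 50},
  {"slide": [0,0,-40],"dr": [0,0,0],"gripper": 50},
  {"slide": [0,0,-75],"dr": [0,0,0],"gripper": 50},
  {"slide": [0,0,-110],"dr": [0,0,0],"gripper": 50},
  {"slide": [-10,0,-145],"dr": [0,0,0],"gripper": 50},
  {"slide": [-30,0,-160],"dr": [0,0,0],"gripper": 50},
  {"slide": [-45,0,-160],"dr": [0,0,0],"gripper": 50},
  {"slide": [-45,0,-160],"dr": [0,0,0],"gripper": 50},
])

```text
time_s: 24.7
eef_pos: [430.2, 258.1, 300.7]
ee_rot: [0.007, 0.988, -0.061, 0.142]
wrist_force: [-0.2, 0.5, -0.2]
opening: 50.1
grip_force: 0.0
```

Run:
```python
from h import *
p,d=read_camera("wrist");X=cloud("wrist",d)
M=EASEL+Ro.from_euler("Z",EY).apply([6.8,0,31.9])
Q=sect(p,d,X,"blue",M,EY,.279,([-40,-90,60],[40,90,215]))
L=(X-EASEL)@Ro.from_euler("Z",EY).as_matrix()
q=L[(X[...,2]>37)&(X[...,2]<47)&(L[...,0]>20)&(L[...,0]<40)&(abs(L[...,1])<55)]
a,b=[q[q[:,1]*s>20] for s in(-1,1)];print("lips",np.median(a,0).round(1),np.median(b,0).round(1))
t=Q[(Q[:,2]>121)&(Q[:,2]<130)]
print("yaw err",np.polyfit(t[:,1],t[:,0],1)[0].round(4))
s,_=read_camera("scene");r,_=read_camera("side")
cv2.imwrite("pics/end.png",cv2.resize(np.hstack([s[150:330,140:380],r[70:310,90:370][:180*280//240]] if 0 else [cv2.resize(s[145:325,140:380],(400,300)),cv2.resize(r[80:290,90:370],(400,300))]),None,fx=1,fy=1))
```

```text
blue 1883 front x None | bladetop x,z [-6.1  0.1  6.1] [122.4 123.9 128.3] y [-68.2  17.9  71.2] | neck y [-10.1   1.2  13.2] top x,z [-7.2 -0.4  5.5] [177.3 178.8 180. ]
lips [ 28.5 -39.8  41.4] [28.4 39.9 41.3]
yaw err 0.0016
```

View pics/end.png

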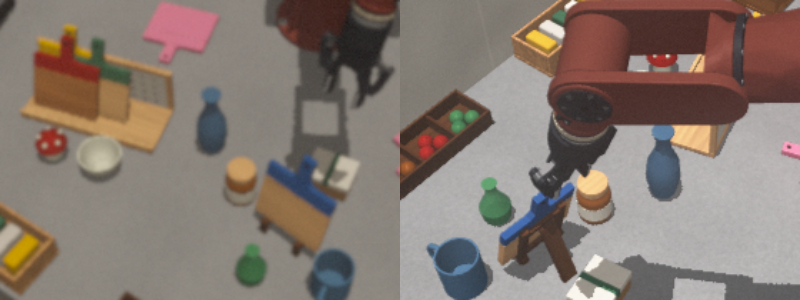

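The final view shows blue seated at its nominal pose on the easel, about 1 mm off centre and square. Red, green and yellow lean in the rack, the bystanders are unmoved and the gripper is clear.

```bash
python3 -c "
from workcell import *
print(job_done())"
```

```text
the job is handed in; nothing more can be done
None
```

The job is handed in at about 25 s: red leans in the rack with the others, and blue stands on the easel within about 1 mm of centre and square; green and red settled back about 10 mm at the top onto yellow when blue came out, and nothing else in view moved.

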